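# Load a sample carrier under the spring flap of a bench analyser

### The job

Load the analyser: with one fingertip press the long pedal bar down and keep it down so that the spring-closed flap stays open, and meanwhile with the other fingertip push the sample carrier along its lane, under the flap, until it is fully home against the end stop. Then let the bar up, so that the flap closes fully behind the carrier's vial block, and move clear. Only push: never lift the carrier off the deck, and leave the bottle, beaker and jar where they stand.

Things in the scene. Friction and masses are not known exactly. Their poses are not given: they have to be found in the camera images.
- analyser: White bench analyser, fixed, turned differently each time. x along the lane, the way the carrier is pushed; y left; z up. Origin: on the bench top, under the hinge axis, level with the flap's front. In mm: deck top z = 30, x -196 to 74, y -85 to 65. Lane: along y = -45 between rails 6 high, 50 apart. Case behind it 70 high, x 56 to 186. Hinge shaft 8 thick, y = 0, z = 50, x -190 to 55.
- skirt (a point): Middle of the lower edge of the flap's skirt, a plate 46 mm wide across the lane (front face at analyser x = 0, 4 thick); moves with the flap. Shut, it is 12 mm above the deck, at y = -45, and blocks the vial block. The grey flap goes on 70 mm behind it, top 38 mm above the deck. When the carrier is home, its block is wholly behind the skirt, which shuts over the low tail.
- stop (a point): End stop of the lane: centre of its face at deck height (analyser x = 48, y = -45, z = 30 mm). Wall 28 mm high. Home, the carrier's front touches it: carrier origin at analyser x = -2, y = -45.
- flap (a joint): Angle of flap and pedal bar, one rigid piece on one hinge: 0 shut, 0.75 rad fully open (stop). A spring shuts it when let go. The vial block passes freely at 0.55 rad or more. Bar pressed at its middle: about 2 N to start, 4 N at 0.6 rad.
- pedal (a point): On top of the pedal bar, mid-length, 30 mm out from the hinge axis; moves with it. Flat steel bar beside the lane, left (+y) of the hinge, 140 mm along the lane (analyser x -185 to -45), reaching 53 mm out; a finger can slide along it while pressing. At rest it slopes up outwards at 0.4 rad. At joint angle a this point is 50 + 30 sin(0.4 - a) mm above the bench (62 at rest, 44 at 0.6).
- carrier: Loose black carrier in the lane, 100 mm long (its x, towards the stop), 44 wide, 0.1 to 0.25 kg. Origin: centre of its underside, on the deck. Tail plate 8 thick all along; vial block in front (x 10 to 50, 36 wide, 24 high, with two white caps 3.5 high); upright end plate at the rear, 44 wide, top 30 above the deck, its rear face, to be pushed, at x = -50.
- reagent: Bystander: amber reagent bottle with white cap, 60 mm across, 130 high; origin at the centre of its underside.
- beaker: Bystander: clear open beaker, 66 mm across, 80 high; origin at the centre of its underside.
- jar: Bystander: small amber jar with white lid, 40 mm across, 55 high; origin at the centre of its underside.
Not all that is in view belongs to the job. Of the things like the carrier, leave any that is turquoise; of the rest the larger one is meant.

How it is judged:
By the outcome, as a careful person would: the job done as asked, in the order asked, and still so for the second after the job is handed in, with the robot touching nothing.
It also fails if it takes over 40 s, if anything falls off the work surface, if the arm or the gripper's body presses on something with over 40 N, if the wrist force passes 120 N, or if a joint passes its speed limit or range.

### The arm

A 6-joint arm with a two-finger parallel gripper is mounted at the origin on the work surface. World frame = base frame: x ahead of the robot, y to its left, z up, the work surface at z = 0. Lengths are in m, angles in rad, forces in N, time in s.
With the tool pointing down it reaches from about 0.375 to 0.975 m from the base axis. Payload 3.8 kg.
Tool frame: the origin (TCP) lies at the very end of the fingers, on their centre line; the grasp point (between the pads) lies 19 mm behind it; z points along the fingers, y is the direction in which the jaws open and shut (so a half turn about z gives the same grasp; the last joint's range is limited). The gripper opens to 85 mm and grips with 20 to 120 N. Pads are 22 mm wide; open, the fingers measure 114 mm over their backs; the gripper's body (76 mm by 85 mm) begins 54 mm behind the grasp point. The pads swing forward as they close: fully open they stand 13 mm farther back than shut.
Start: joints at [-1.192, 0.264, 1.604, -0, 1.274, -0.037], TCP at [0.273, -0.617, 0.207] pointing down, gripper open.
Joint ranges: [-2.63, 2.63], [-0.94, 2.18], [0.31, 2.57], [-1.31, 4.45], [0, 2.66], [-2.55, 2.55]. Speed limits (rad/s): [2.57, 2.57, 3.14, 3.14, 3.14, 3.14].

### API

Orientations are given as a rotation vector (axis times angle).
In Python, from workcell import status, read_camera, camera_info, order gives the robot as it stands.
- The arm moves only by the tool move_arm, never from a script. Its argument "deltas" is a list of rows, each a list of 3 entries, a list of its own where there are three numbers: the turn, a rotation vector about the world's x, y, z as a fraction of full scale, then the shift along the world's x, y, z as a fraction of full scale, then the closure, from -1 (fully open) to 1 (shut), so that 0 is half open. A call has 1 to 20 rows; each row is the pose to reach, as a shift and turn from the pose commanded when the call began; what a row does not reach only later rows make up. Full scale, the value 1, is 0.1 m for a shift and pi/2 rad for a turn. A row lasts 1/8 s, in which the tool goes at most 62.5 mm and 10.7 degrees, less where a joint would pass 70% of its speed; a pose out of reach is approached as far as the arm can. A call with a number of a shift or a turn outside -1 to 1 is refused whole. A call with a gripper value outside its range is refused whole. The fingers move at their own pace and stop on an object; "grip_force" is the grip in N (left out, the last holds). Time passes only in rows, so rows that repeat a pose let the fingers close. It gives the time, the measured TCP pose, the force and the opening at its end, in the units of the state.
- status.read_state(): the state, without advancing time (a new reading comes with each control period).
- read_camera(name): name is "scene" or "top"; returns (picture, depth): 480x640x3 uint8, red, green, blue; 480x640 float32, m along the optical axis (not along the pixel's ray), 0 where there is no reading.
- camera_info(name): a dict with "K" (3x3 intrinsics, pixels), "D" ([k1, k2, p1, p2, k3] as OpenCV has them; the pictures are not rectified), "R" (3x3) and "t" (3): a world point X has camera coordinates R X + t. Camera axes: x right, y down, z forward; pixel columns grow to the right and rows downward; lengths in m; the calibration is good to about 2 mm. A picture is of the moment at which its call begins. camera_info takes no time and is no camera call.
- order.finish_job(): hands the job in, once; it reports no verdict.
The state is a dict: "time": time; "q": joint angles; "joint_vel": joint speeds; "joint_torque": joint torques, N m; "tool_pos": TCP position; "tcp_rot": TCP orientation; "wrist_force": force on the tool from outside, world axes, zero at the start; "torque": the same for the moment, N m; "width": opening from 0.0 (shut) to 1.0 (fully open).
Only numpy, scipy, OpenCV 4.12 (cv2) and the standard library are available. Lean on these libraries where they do the work, as an engineer would, in place of code of your own. Each camera call takes 0.05 s, during which the arm holds its last target. There are 200 camera calls.

## Working session

There is one attempt and no reset: what is moved stays moved. The work goes in short steps, Python scripts to look and compute and a tool call to move; the robot and the scene stay as the last step left them, time stands still between calls to the robot, and variables do not carry over. Pictures are saved under pics/ and viewed, about 8 in all and at most 12, crops included, and the job is handed in when it is done.

Besides the shell and the picture viewer there is one more tool, called after "Emit:" as name([rows], argument=value, ...), one row to a line, values as JSON. move_arm: Moves the arm, as the interface text tells. Its arguments: {"type":"object","properties":{"deltas":{"type":"array","items":{"type":"array"}},"grip_force":{"type":"number"}},"required":["deltas"]}

```bash
mkdir -p pics; ls; cat > h.py <<'E'
import numpy as np, cv2
from workcell import status, read_camera, camera_info, order
def snap(n,f,crop=None,s=1):
    im,d=read_camera(n); np.savez('pics/'+f+'.npz',im=im,d=d)
    o=im[...,::-1]
    if crop: x0,y0,x1,y1=crop; o=cv2.resize(o[y0:y1,x0:x1],None,fx=s,fy=s,interpolation=cv2.INTER_CUBIC)
    cv2.imwrite('pics/'+f+'.png',o); return im,d
def world(n,u,v,z):
    "pixel -> world at height z"
    c=camera_info(n);R=np.array(c['R']);t=np.array(c['t'])
    p=cv2.undistortPoints(np.array([[[u,v]]],float),np.array(c['K']),np.array(c['D']))[0,0]
    r=R.T@np.array([p[0],p[1],1]);o=-R.T@t
    return o+r*(z-o[2])/r[2]
def proj(n,P):
    c=camera_info(n);R=np.array(c['R']);t=np.array(c['t'])
    return cv2.projectPoints(np.array(P,float).reshape(-1,3),cv2.Rodrigues(R)[0],t,np.array(c['K']),np.array(c['D']))[0][:,0]
def dw(n,u,v,d):
    c=camera_info(n);R=np.array(c['R']);t=np.array(c['t'])
    p=cv2.undistortPoints(np.array([[[u,v]]],float),np.array(c['K']),np.array(c['D']))[0,0]
    z=d[int(v),int(u)]; return R.T@(np.array([p[0]*z,p[1]*z,z])-t)
E
python3 -c "
from h import *
snap('top','t0');snap('scene','s0');print(status.read_state())"
```

```text
pics
{'time': 0.1, 'q': array([-1.19190441e+00,  2.64695218e-01,  1.60525407e+00, -5.59151541e-07,
        1.27369541e+00, -3.68888798e-02]), 'joint_vel': array([-6.88072662e-04, -1.35936113e-03, -2.85324270e-03, -2.07362933e-03,
        4.47709325e-04,  5.77810743e-05]), 'joint_torque': array([ 5.03392221e-04, -5.16706502e+01, -3.68589342e+01, -9.32055627e-05,
        6.28494963e-03, -7.96155291e-06]), 'tool_pos': array([ 0.27237506, -0.61682214,  0.20536586]), 'tcp_rot': array([-3.07197088e+00, -6.47995625e-01,  5.48988232e-04]), 'wrist_force': array([-0.1129299 ,  0.01073543,  1.31917924]), 'torque': array([0.01164935, 0.00271158, 0.0258168 ]), 'width': 1.0006754596445249}
```

View pics/t0.png

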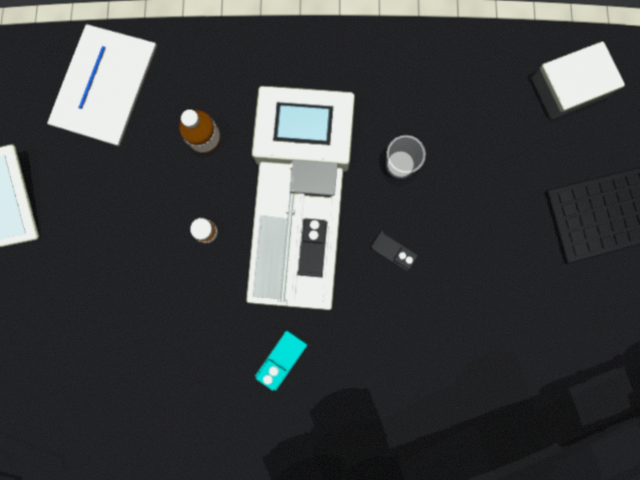

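View pics/s0.png

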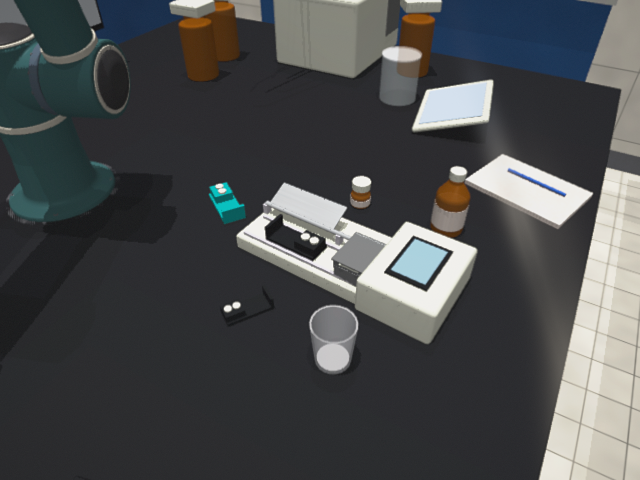

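Both views agree. There are three carrier-like things in the top view: a black one in the lane (313,247), a smaller dark one on the bench (395,250) and a turquoise one (281,361). I choose the black one in the lane. Next I take a close crop to check that choice and read off the corners.

```bash
python3 -c "
from h import *
snap('top','t1',(235,80,365,320),2.5*1)
im=cv2.imread('pics/t0.png')[80:320,235:365]; cv2.imwrite('pics/t1.png',cv2.resize(im[70:240],None,fx=3.5,fy=3.5,interpolation=cv2.INTER_CUBIC))
for p in [(248,302),(331,308),(260,160),(343,167)]: print(p,world('top',*p,.03))
c=camera_info('top');print(-np.array(c['R']).T@c['t'])
"
```

```text
(248, 302) [0.44772394 0.1823387  0.03      ]
(331, 308) [0.43875632 0.03636688 0.03      ]
(260, 160) [0.70215761 0.16587939 0.03      ]
(343, 167) [0.68990535 0.01651472 0.03      ]
[0.45820518 0.04376323 1.05900724]
```

View pics/t1.png

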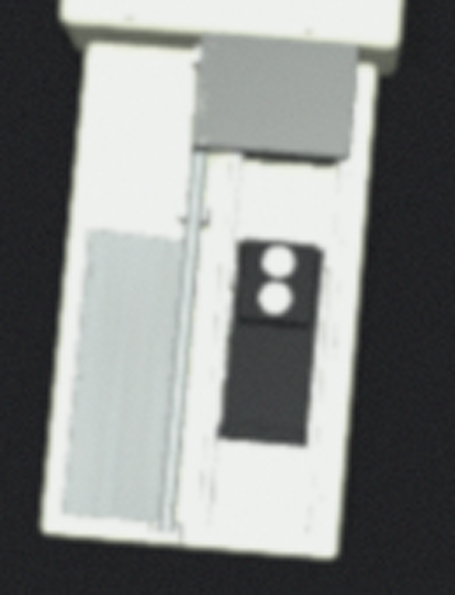

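```bash
cat > fit.py <<'E'
from h import *
from scipy.optimize import least_squares
px=lambda x,y:((x+.5)/3.5-.5+235,(y+.5)/3.5-.5+150)
def T(p,P):
    P=np.atleast_2d(P)/1000.;c,s=np.cos(p[2]),np.sin(p[2])
    return np.c_[p[0]+c*P[:,0]-s*P[:,1],p[1]+s*P[:,0]+c*P[:,1],P[:,2]]
if __name__=='__main__':
    # crop px, z, analyser x or None, analyser y or None
    O=[((42,532),30,-196,65),((338,558),30,-196,-85),((70,230),30,None,65),((88,45),30,None,65),((377,70),30,None,-85),((357,330),30,None,-85),
     ((200,150),50,None,0),((165,528),50,None,0),((183,325),50,None,0),((270,153),68,0,None),((190,538),30,-196,None)]
    def res(p):
        r=[];c,s=np.cos(p[2]),np.sin(p[2])
        for q,z,x,y in O:
            w=world('top',*px(*q),z/1e3)[:2]-p[:2]; a=(c*w[0]+s*w[1])*1e3;b=(-s*w[0]+c*w[1])*1e3
            if x is not None:r.append(a-x)
            if y is not None:r.append(b-y)
        return np.array(r)
    f=least_squares(res,[.64,.1,-.06],loss='soft_l1',x_scale=[.01,.01,.01]);p=f.x
    print(p,res(p).round(1)); np.save('pose.npy',p)
    def inv(q,z):
        w=world('top',*px(*q),z/1e3)[:2]-p[:2];c,s=np.cos(p[2]),np.sin(p[2])
        return ((c*w[0]+s*w[1])*1e3).round(1),((-s*w[0]+c*w[1])*1e3).round(1)
    print('block front',inv((240,241),54),inv((321,250),54),'rear plate top',inv((220,438),60),inv((305,445),60),'bar',inv((88,230),70),inv((62,516),70),inv((178,522),52),inv((185,240),52))
    d=np.load('pics/t0.npz')['d']
    for q in [(270,400),(280,345),(120,400),(270,100),(200,60)]: print(q,dw('top',*np.array(px(*q)).round(),d).round(4))
    for n,P in dict(pedalmid=[-115,30,62],stop=[48,-45,30],rear=[-196,-45,30]).items(): print(n,T(p,P))
E
python3 fit.py
```

```text
[ 0.63892054  0.10601393 -0.07618144] [-0.  -1.  -0.1 -0.2 -0.7 -0.6  0.4 -0.3  0.5  0.9  1.  -1.4  3.5]
block front (np.float64(-44.1), np.float64(-23.7)) (np.float64(-45.3), np.float64(-64.0)) rear plate top (np.float64(-142.3), np.float64(-22.7)) (np.float64(-142.2), np.float64(-64.3)) bar (np.float64(-46.9), np.float64(50.1)) (np.float64(-186.7), np.float64(49.6)) (np.float64(-184.9), np.float64(-5.3)) (np.float64(-45.6), np.float64(3.7))
(270, 400) [0.5152 0.0702 0.0374]
(280, 345) [0.5433 0.0652 0.0375]
(120, 400) [0.5133 0.1431 0.0615]
(270, 100) [0.6618 0.0708 0.0675]
(200, 60) [0.6806 0.1055 0.0694]
pedalmid [[0.52653732 0.14467932 0.062     ]]
stop [[0.68335647 0.05749128 0.03      ]]
rear [[0.44006417 0.07606158 0.03      ]]
```

```bash
python3 -c "
from fit import *
p=np.load('pose.npy')
for x in(-170,-154,-63):print(x,T(p,[x,-3.5,0]))
d=status.read_state();print(T(p,[-170,-3.5,0])[0]-d['tool_pos'])
print('unit x/y',np.cos(p[2]),np.sin(p[2]))
for n,u,v,z in[('bottle',200,135,0.),('jar',203,233,.05),('beaker',402,165,0.)]:print(n,world('top',u,v,z))
"
```

```text
-170 [[0.46914723 0.11546241 0.        ]]
-154 [[0.48510082 0.11424468 0.        ]]
-63 [[0.57583689 0.10731887 0.        ]]
[ 0.19673087  0.73239726 -0.20552826]
unit x/y 0.9970995970655507 -0.07610777576382342
bottle [0.7573738  0.28371192 0.        ]
jar [0.56708234 0.26118258 0.05      ]
beaker [ 0.70133545 -0.09324887  0.        ]
```

Emit:
move_arm([
  [[0,0,-0.05],[0.14,0.5,0],-0.6],
  [[0,0,-0.1],[0.28,1.0,0],-0.6],
  [[0,0,-0.1],[0.28,1.0,0],-0.6],
])

```text
time: 0.52
tool_pos: [0.3011, -0.514, 0.2058]
tcp_rot: [-3.112, -0.409, 0.0]
wrist_force: [0.3, -0.5, 0.1]
width: 0.799
```

Emit:
move_arm([
  [[0,0,-0.05],[0.14,0.5,0],-0.6],
  [[0,0,-0.1],[0.28,1.0,0],-0.6],
  [[0,0,-0.1],[0.28,1.0,0],-0.6],
])

```text
time: 0.9
tool_pos: [0.3291, -0.4155, 0.2064]
tcp_rot: [-3.137, -0.164, 0.0]
wrist_force: [-0.9, -0.3, 0.2]
width: 0.799
```

Emit:
move_arm([
  [[0,0,-0.056],[0.14,0.5,0],-0.6],
  [[0,0,-0.113],[0.28,1.0,0],-0.6],
  [[0,0,-0.113],[0.28,1.0,0],-0.6],
])

```text
time: 1.27
tool_pos: [0.3573, -0.3165, 0.2067]
tcp_rot: [3.139, -0.113, 0.001]
wrist_force: [0.2, -0.5, 0.4]
width: 0.802
```

Emit:
move_arm([
  [[0,0,0],[0.14,0.5,0],-0.6],
  [[0,0,0],[0.28,1.0,0],-0.6],
  [[0,0,0],[0.28,1.0,0],-0.6],
])

```text
time: 1.65
tool_pos: [0.3856, -0.2171, 0.2069]
tcp_rot: [3.139, -0.112, 0.001]
wrist_force: [-0.3, -1.3, -0.1]
width: 0.801
```

Emit:
move_arm([
  [[0,0,0],[0.14,0.5,0],-0.6],
  [[0,0,0],[0.28,1.0,0],-0.6],
  [[0,0,0],[0.28,1.0,0],-0.6],
])

```text
time: 2.02
tool_pos: [0.4139, -0.1173, 0.2069]
tcp_rot: [3.139, -0.112, 0.001]
wrist_force: [-0.9, -0.0, -0.3]
width: 0.802
```

Emit:
move_arm([
  [[0,0,0],[0.14,0.5,0],-0.6],
  [[0,0,0],[0.28,1.0,0],-0.6],
  [[0,0,0],[0.28,1.0,0],-0.6],
])

```text
time: 2.4
tool_pos: [0.4422, -0.0175, 0.2068]
tcp_rot: [3.139, -0.114, 0.001]
wrist_force: [0.8, -0.2, 0.8]
width: 0.801
```

Emit:
move_arm([
  [[0,0,0],[0.14,0.5,0],-0.6],
  [[0,0,0],[0.28,1.0,0],-0.6],
  [[0,0,0],[0.28,1.0,0],-0.6],
  [[0,0,0],[0.28,1.0,0],-0.6],
])

```text
time: 2.9
tool_pos: [0.4691, 0.0802, 0.2063]
tcp_rot: [3.138, -0.12, -0.001]
wrist_force: [-0.0, -0.4, 0.3]
width: 0.803
```

Emit:
move_arm([
  [[0,0,0],[0,0.353,0],-0.6],
  [[0,0,0],[0,0.353,-0.5],-0.6],
  [[0,0,0],[0,0.353,-1.0],-0.6],
  [[0,0,0],[0,0.353,-1.0],-0.6],
  [[0,0,0],[0,0.353,-1.0],-0.6],
])

```text
time: 3.52
tool_pos: [0.4699, 0.1166, 0.1081]
tcp_rot: [-3.139, 0.122, -0.003]
wrist_force: [0.7, 0.4, -0.2]
width: 0.798
```

```bash
python3 -c "
from h import *
snap('top','t2',(200,140,380,320),3);snap('scene','s2',(200,140,400,300),4)
a=cv2.imread('pics/t2.png');b=cv2.imread('pics/s2.png')
b=cv2.resize(b,(430,344));a=cv2.resize(a,(360,360));c=np.zeros((360,790,3),np.uint8);c[:,:360]=a;c[:344,360:]=b;cv2.imwrite('pics/c2.png',c)
print(status.read_state()['tool_pos'])"
```

```text
[0.47104581 0.11740792 0.10934815]
```

View pics/c2.png

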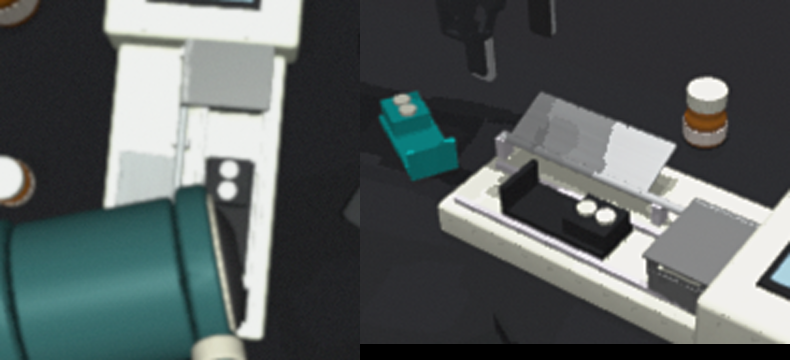

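Left panel (top view): the forearm hides the fingers. Right panel (scene view): both fingertips show above and behind the analyser, the lane-side one with its tip near crop (482,77) and the other at about (545,33). I'll check this by projecting the expected tip positions.

```bash
python3 -c "
from fit import *
p=np.load('pose.npy');t=status.read_state()['tool_pos'];print(t)
c,s=np.cos(p[2]),np.sin(p[2]);w=t[:2]-p[:2];x=(c*w[0]+s*w[1])*1e3;y=(-s*w[0]+c*w[1])*1e3;print(x,y)
for sg in(-1,1):
  for dx in(-11,11):
    for dy in(34,48.5):
      q=proj('scene',T(p,[x+dx,y+sg*dy,t[2]*1e3]))[0]; print(sg,dx,dy,q,360+(q[0]-200)*2.15,(q[1]-140)*2.15)
"
```

```text
[0.47104581 0.11740792 0.10934815]
-168.25499331370725 -1.4156310723398013
-1 -11 34 [256.14144346 186.65377654] 480.70410343068437 100.30561955724004
-1 -11 48.5 [250.70737316 190.75390324] 469.02085230309774 109.12089197645706
-1 11 34 [266.14014161 190.76280567] 502.2013044603475 109.14003219635764
-1 11 48.5 [260.75023559 194.95626422] 490.61300652189664 118.15596807226227
1 -11 34 [280.15126994 168.55767151] 532.325230364225 61.398993751981706
1 -11 48.5 [284.97653411 164.92479291] 542.6995483261571 53.58830476267717
1 11 34 [289.93481565 172.26792295] 553.3598536477077 69.37603435199625
1 11 48.5 [294.71289977 168.55757409] 563.6327344972602 61.39878428288162
```

```bash
python3 -c "
from fit import *
p=np.load('pose.npy');d=np.load('pics/s2.npz')['d'];im=np.load('pics/s2.npz')['im']
c,s=np.cos(p[2]),np.sin(p[2])
R=np.array(camera_info('scene')['R']);print(proj('scene',[[.47,.117,.1],[.47,.117,.13]]))
K=[]
for v in range(140,200):
  for u in range(238,300):
    if d[v,u]>0:
      P=dw('scene',u,v,d);w=P[:2]-p[:2];K.append([u,v,(c*w[0]+s*w[1])*1e3,(-s*w[0]+c*w[1])*1e3,P[2]*1e3])
K=np.array(K);
for sg,lo,hi in(('A',-70,-15),('B',15,70)):
  k=K[(K[:,4]>88)&(K[:,3]>lo)&(K[:,3]<hi)&(K[:,2]<-140)]
  print(sg,len(k)); 
  if len(k): print(k.min(0).round(),k.max(0).round()); print(k[np.argsort(k[:,4])][:8].round(1)); print(np.percentile(k[k[:,4]<k[:,4].min()+15],[2,50,98],axis=0).round(1))
"; python3 -c "
from h import *
im=np.load('pics/s2.npz')['im'];o=im[130:210,225:315,::-1];o=np.clip(o.astype(float)*2.2,0,255).astype(np.uint8)
cv2.imwrite('pics/c3.png',cv2.resize(o,None,fx=7,fy=7,interpolation=cv2.INTER_CUBIC))"
```

```text
[[273.08547449 183.68797708]
 [271.93477656 169.2812228 ]]Traceback (most recent call last):
  File "<string>", line 10, in <module>
    P=dw('scene',u,v,d);w=P[:2]-p[:2];K.append([u,v,(c*w[0]+s*w[1])*1e3,(-s*w[0]+c*w[1])*1e3,P[2]*1e3])
  File "h.py", line 18, in dw
    c=camera_info(n);R=np.array(c['R']);t=np.array(c['t'])
ValueError: time passes only in moves, steps and waits
```

View pics/c3.png

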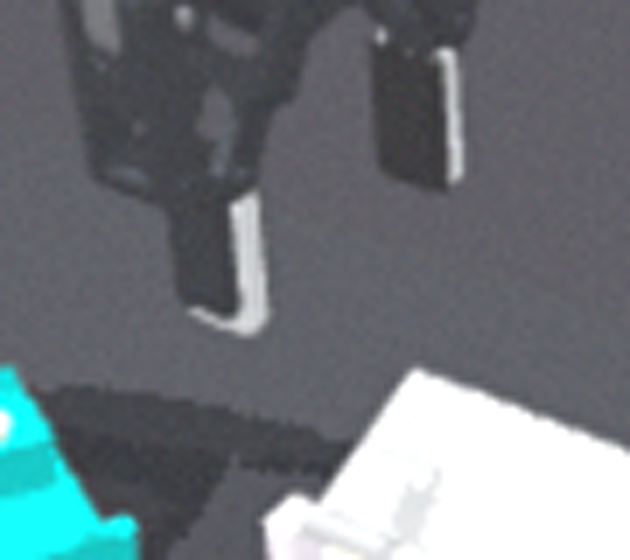

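```bash
python3 -c "
from fit import *
p=np.load('pose.npy');d=np.load('pics/s2.npz')['d']
ci=camera_info('scene');R,t=np.array(ci['R']),np.array(ci['t'])
c,s=np.cos(p[2]),np.sin(p[2])
v,u=np.mgrid[130:200,225:315];q=cv2.undistortPoints(np.stack([u,v],-1).reshape(-1,1,2).astype(float),np.array(ci['K']),np.array(ci['D']))[:,0]
z=d[130:200,225:315].reshape(-1);P=(np.c_[q*z[:,None],z]-t)@R
w=P[:,:2]-p[:2];K=np.c_[u.ravel(),v.ravel(),(c*w[:,0]+s*w[:,1])*1e3,(-s*w[:,0]+c*w[:,1])*1e3,P[:,2]*1e3]
for uu,vv in[(255,170),(261,174),(254,173),(262,176),(260,165),(284,150),(288,154),(290,150),(282,155),(284,190),(300,200-1)]:
  print(K[(K[:,0]==uu)&(K[:,1]==vv)].round(1))
"
```

```text
[[ 255.   170.  -162.9  -51.4  157.7]]
[[ 261.   174.  -159.1  -42.1  146.2]]
[[ 254.   173.  -166.8  -50.2  149.8]]
[[ 262.   176.  -160.1  -39.1  140.3]]
[[ 260.   165.  -158.8  -42.7  164. ]]
[[ 284.   150.  -165.9   30.2  153.2]]
[[ 288.   154.  -160.4   33.7  145.3]]
[[ 290.   150.  -157.3   36.   153.1]]
[[ 282.   155.  -171.3   30.5  141.3]]
[[ 284.   190.  -173.8   33.1   63.9]]
[[ 300.   199.  -135.2   30.2   60.6]]
```

```bash
cat > pts.py <<'E'
from fit import *
def cloud(n,d):
    "analyser-frame mm point per pixel"
    p=np.load('pose.npy');ci=camera_info(n);R,t=np.array(ci['R']),np.array(ci['t']);c,s=np.cos(p[2]),np.sin(p[2])
    v,u=np.mgrid[0:480,0:640];q=cv2.undistortPoints(np.stack([u,v],-1).reshape(-1,1,2).astype(float),np.array(ci['K']),np.array(ci['D']))[:,0]
    z=d.reshape(-1);P=(np.c_[q*z[:,None],z]-t)@R;w=P[:,:2]-p[:2]
    return (1e3*np.c_[c*w[:,0]+s*w[:,1],-s*w[:,0]+c*w[:,1],P[:,2]]).reshape(480,640,3)
def tcp():
    p=np.load('pose.npy');st=status.read_state();t=st['tool_pos'];w=t[:2]-p[:2];c,s=np.cos(p[2]),np.sin(p[2])
    return np.round([1e3*(c*w[0]+s*w[1]),1e3*(-s*w[0]+c*w[1]),1e3*t[2]],1),st['time'],st['wrist_force'].round(1),round(st['width'],3)
E
python3 -c "
from pts import *
print(tcp());im,d=snap('scene','s3',(225,130,315,210),7);print(tcp())
K=cloud('scene',d)
for sg,lo,hi in(('A',-70,-15),('B',15,70)):
  m=(K[...,2]>85)&(K[...,1]>lo)&(K[...,1]<hi)&(K[...,0]<-140)&(K[...,0]>-200)
  v,u=np.nonzero(m);k=np.c_[u,v,K[m]];zmin=np.percentile(k[:,4],1);kk=k[k[:,4]<zmin+25];print(sg,zmin,np.percentile(kk,[2,50,98],axis=0).round(1))
"
```

```text
(array([-168.3,   -1.4,  109.3]), 3.625, array([-0.5,  0. ,  0.4]), 0.804)
(array([-168.4,   -1.2,  109.3]), 3.675, array([-0.8, -0.1,  0.3]), 0.8)
A 151.377597851573 [[ 249.   159.  -175.2  -51.5  140.8]
 [ 257.   167.  -162.1  -46.7  160.1]
 [ 263.   176.  -157.   -37.5  174.6]]
B 142.6385768685253 [[ 278.   142.  -179.9   29.9  141.5]
 [ 284.   148.  -166.5   32.   154.9]
 [ 290.   155.6 -157.    38.4  166.8]]
```

The depth data put the tips at z≈140 while the TCP reads 109. I'll trust neither, and go down in small steps watching the force and the camera.

Emit:
move_arm([
  [[0,0,0],[0,0,-0.15],-0.6],
  [[0,0,0],[0,0,-0.3],-0.6],
  [[0,0,0],[0,0,-0.3],-0.6],
])

```text
time: 4.05
tool_pos: [0.4666, 0.1175, 0.0744]
tcp_rot: [3.138, -0.119, -0.007]
wrist_force: [-0.5, -0.5, 0.6]
width: 0.794
```

```bash
cat > tips.py <<'E'
from pts import *
import sys
print(tcp());im,d=snap('scene',sys.argv[1],(205,130,345,250),5)
K=cloud('scene',d);x0=tcp()[0][0];zt=tcp()[0][2]
for sg,lo,hi in(('A',-70,-20),('B',20,70)):
  m=(K[...,2]>max(zt+5,float(sys.argv[2])))&(K[...,1]>lo)&(K[...,1]<hi)&(abs(K[...,0]-x0)<25)
  v,u=np.nonzero(m);k=np.c_[u,v,K[m]];kk=k[k[:,4]<np.percentile(k[:,4],2)+25];print(sg,kk[:,4].min().round(1),np.percentile(kk,[2,50,98],axis=0).round(1).tolist())
for x in(-100,-60): 
  m=(abs(K[...,0]-x)<12)&(abs(K[...,1]-30)<4)&(K[...,2]>35)&(K[...,2]<75); print('bar z',x,np.median(K[m][:,2]) if m.any() else None)
for y in(-45,):
  m=(abs(K[...,1]-y)<20)&(K[...,2]>54)&(K[...,2]<64)&(K[...,0]<-30)&(K[...,0]>-160); print('carrier top pts x',np.percentile(K[m][:,0],[1,10,50,90,99]).round(1) if m.any() else None)
E
python3 tips.py s4 85
```

```text
(array([-172.7,   -1.6,   74.4]), 4.05, array([-0.5, -0.5,  0.6]), 0.794)
A 104.4 [[250.0, 175.0, -178.8, -51.8, 106.4], [257.0, 183.5, -165.9, -46.6, 126.5], [263.0, 192.0, -160.6, -37.5, 147.0]]
B 104.5 [[278.0, 158.0, -182.6, 29.5, 105.1], [283.0, 165.0, -170.4, 31.8, 120.1], [289.0, 172.0, -161.1, 38.1, 133.2]]
bar z -100 61.33410652197855
bar z -60 61.188667451606236
carrier top pts x [-142.2 -140.3  -75.2  -51.4  -46.4]
```

Emit:
move_arm([
  [[0,0,0],[0.02,0,-0.1],-0.6],
  [[0,0,0],[0.03,0,-0.2],-0.6],
  [[0,0,0],[0.03,0,-0.2],-0.6],
])

```text
time: 4.47
tool_pos: [0.4707, 0.1176, 0.0553]
tcp_rot: [3.139, -0.119, -0.004]
wrist_force: [-0.3, -0.1, -0.2]
width: 0.796
```

```bash
python3 tips.py s5 72
```

```text
(array([-168.6,   -1.2,   55.3]), 4.475, array([-0.3, -0.1, -0.2]), 0.796)
A 86.2 [[253.0, 184.0, -175.5, -51.4, 87.0], [260.0, 193.0, -161.6, -45.9, 107.9], [266.0, 202.0, -156.1, -36.6, 129.8]]
B 85.7 [[280.0, 168.0, -179.6, 30.2, 86.3], [286.0, 175.0, -166.0, 32.4, 100.5], [292.0, 181.0, -157.0, 45.1, 112.9]]
bar z -100 61.11597245721459
bar z -60 60.98019759225101
carrier top pts x [-142.8 -140.   -74.1  -51.   -46.1]
```

View pics/s5.png

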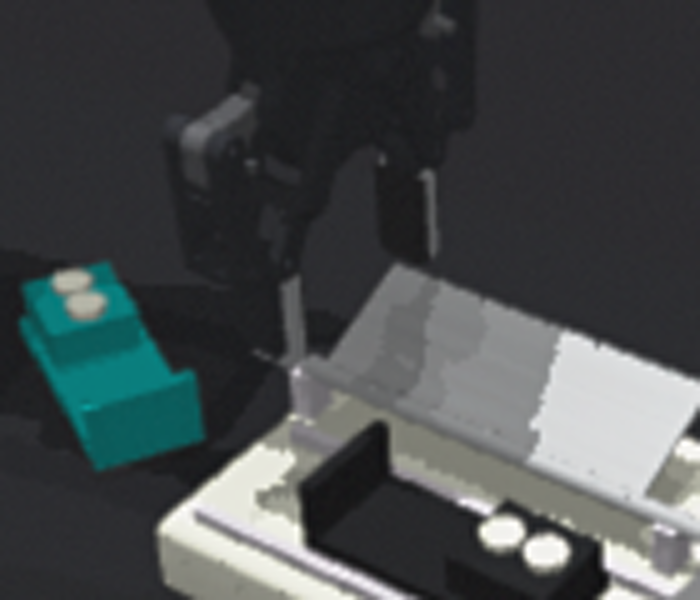

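The fingertips are clear of everything: the lane-side tip is at crop (290,362) and the bar-side one at (415,258), still above the bar. That confirms the tips sit about 30 mm above the reported TCP. I'll press down now.

Emit:
move_arm([
  [[0,0,0],[-0.02,-0.01,-0.12],-0.6],
  [[0,0,0],[-0.02,-0.01,-0.24],-0.6],
  [[0,0,0],[-0.02,-0.01,-0.24],-0.6],
])

```text
time: 4.9
tool_pos: [0.4688, 0.1164, 0.0315]
tcp_rot: [3.139, -0.119, -0.003]
wrist_force: [-1.3, -1.7, 2.2]
width: 0.802
```

Emit:
move_arm([
  [[0,0,0],[0,0,-0.06],-0.6],
  [[0,0,0],[0,0,-0.12],-0.6],
  [[0,0,0],[0,0,-0.12],-0.6],
])

```text
time: 5.28
tool_pos: [0.4701, 0.1172, 0.0206]
tcp_rot: [-3.139, 0.119, -0.001]
wrist_force: [0.4, 2.3, 4.2]
width: 0.797
```

```bash
python3 tips.py s6 66
```

```text
(array([-169.2,   -1.7,   20.6]), 5.275, array([0.4, 2.3, 4.2]), 0.797)
A 66.0 [[244.0, 190.9, -178.6, -69.3, 67.2], [259.0, 202.0, -161.6, -49.6, 98.0], [266.0, 213.0, -156.0, -34.9, 108.3]]
B 66.1 [[281.0, 178.0, -179.7, 29.3, 66.6], [287.0, 184.0, -165.8, 31.8, 79.9], [292.0, 191.0, -157.1, 43.6, 92.9]]
bar z -100 50.41204267663584
bar z -60 50.575937164695596
carrier top pts x [-159.3 -142.3  -77.9  -50.7  -46. ]
```

Emit:
move_arm([
  [[0,0,0],[0,0,-0.05],-0.6],
  [[0,0,0],[0,0,-0.09],-0.6],
  [[0,0,0],[0,0,-0.09],-0.6],
])

```text
time: 5.7
tool_pos: [0.4702, 0.1167, 0.0116]
tcp_rot: [3.139, -0.119, 0.001]
wrist_force: [1.8, 1.6, 5.2]
width: 0.797
```

```bash
python3 tips.py s7 62
```

```text
(array([-169.1,   -2.2,   11.6]), 5.7, array([1.8, 1.6, 5.2]), 0.797)
A 62.4 [[244.0, 187.0, -179.9, -69.6, 64.2], [259.0, 202.0, -161.0, -48.9, 96.0], [270.0, 214.0, -152.0, -29.1, 110.6]]
B 62.0 [[281.0, 177.0, -179.1, 28.6, 62.0], [287.0, 186.0, -165.1, 32.0, 76.6], [294.9, 193.0, -156.4, 53.7, 88.3]]
bar z -100 41.9881821957681
bar z -60 42.28948416026687
carrier top pts x [-158.9 -142.2  -77.   -51.3  -45.9]
```

View pics/s7.png

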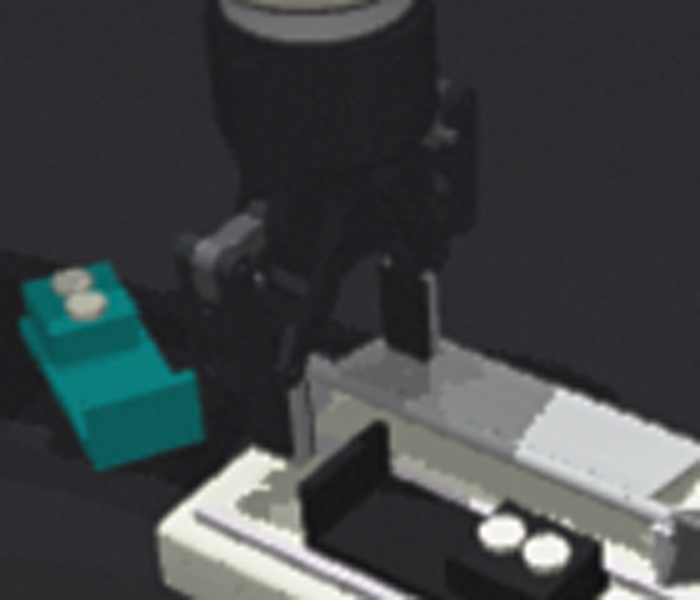

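The bar is down with the flap at about 0.67 rad. The lane-side finger stands behind the end plate (crop ~300,440). I'll push along the lane.

Emit:
move_arm([
  [[0,0,0],[0.08,-0.006,0],-0.6],
  [[0,0,0],[0.14,-0.011,0],-0.6],
  [[0,0,0],[0.2,-0.015,0],-0.6],
  [[0,0,0],[0.27,-0.021,0],-0.6],
  [[0,0,0],[0.34,-0.026,0],-0.6],
  [[0,0,0],[0.41,-0.031,0],-0.6],
  [[0,0,0],[0.48,-0.037,0],-0.6],
  [[0,0,0],[0.54,-0.041,0],-0.6],
  [[0,0,0],[0.6,-0.046,0],-0.6],
  [[0,0,0],[0.6,-0.046,0],-0.6],
])

```text
time: 7.0
tool_pos: [0.5297, 0.1121, 0.0113]
tcp_rot: [3.139, -0.119, -0.002]
wrist_force: [-2.3, 0.5, 5.1]
width: 0.799
```

```bash
sed -i 's/(205,130,345,250),5/(220,130,420,290),4/; s/(-100,-60)/(-160,-140,-80,-60)/' tips.py; python3 tips.py s8 62
```

```text
(array([-109.4,   -2.2,   11.3]), 7.0, array([-2.3,  0.5,  5.1]), 0.799)
A 62.1 [[272.0, 197.0, -120.7, -69.7, 63.4], [287.0, 214.0, -100.8, -48.7, 97.2], [299.0, 226.0, -92.4, -27.4, 113.1]]
B 62.0 [[307.0, 187.3, -119.8, 29.4, 62.3], [313.5, 197.0, -105.8, 31.6, 76.3], [321.0, 204.0, -96.4, 52.0, 88.6]]
bar z -160 None
bar z -140 41.59742500503651
bar z -80 42.34217751118864
bar z -60 42.42206013795848
carrier top pts x [-114.7 -108.4  -95.5  -90.9  -30.9]
```

View pics/s8.png

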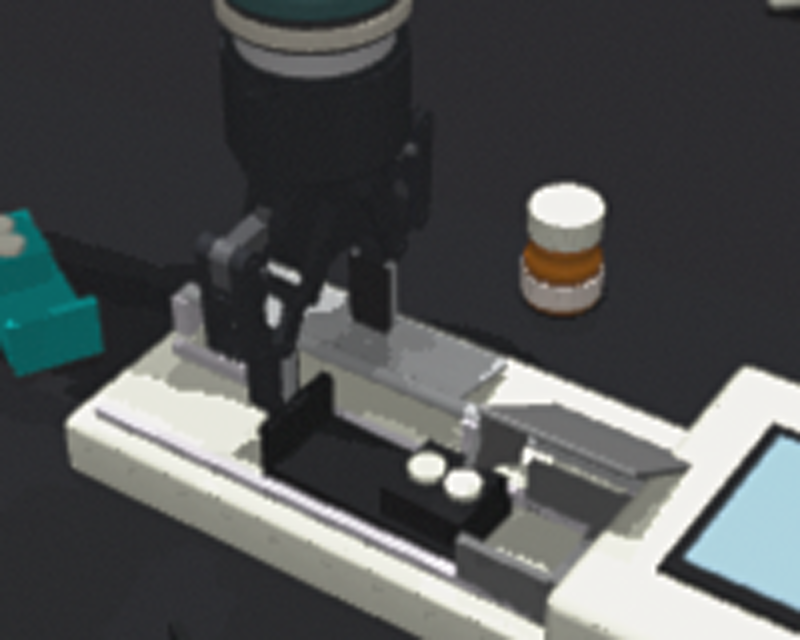

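The flap stands open (crop ~590,440) and the carrier moves straight with the finger behind its plate (~280,390). I'll push the next 38 mm and then creep.

Emit:
move_arm([
  [[0,0,0],[0.07,-0.005,0],-0.6],
  [[0,0,0],[0.14,-0.011,0],-0.6],
  [[0,0,0],[0.2,-0.015,0],-0.6],
  [[0,0,0],[0.26,-0.02,0],-0.6],
  [[0,0,0],[0.32,-0.024,0],-0.6],
  [[0,0,0],[0.38,-0.029,0],-0.6],
  [[0,0,0],[0.38,-0.029,0],-0.6],
])

```text
time: 7.92
tool_pos: [0.569, 0.1093, 0.0119]
tcp_rot: [-3.139, 0.119, -0.003]
wrist_force: [-2.4, 1.7, 4.8]
width: 0.804
```

Emit:
move_arm([
  [[0,0,0],[0.02,-0.002,0],-0.6],
  [[0,0,0],[0.04,-0.003,0],-0.6],
  [[0,0,0],[0.04,-0.003,0],-0.6],
])

```text
time: 8.3
tool_pos: [0.5716, 0.109, 0.0117]
tcp_rot: [3.139, -0.119, -0.0]
wrist_force: [-4.0, 1.6, 6.0]
width: 0.801
```

Emit:
move_arm([
  [[0,0,0],[0.015,-0.001,0],-0.6],
  [[0,0,0],[0.015,-0.001,0],-0.6],
])

```text
time: 8.55
tool_pos: [0.573, 0.1089, 0.0118]
tcp_rot: [3.139, -0.119, -0.0]
wrist_force: [-3.6, 1.0, 4.9]
width: 0.799
```

```bash
python3 tips.py s9 62
```

```text
(array([-66. ,  -2.1,  11.8]), 8.55, array([-3.6,  1. ,  4.9]), 0.799)
A 62.0 [[293.0, 207.2, -76.6, -69.8, 63.2], [309.0, 223.0, -57.6, -49.3, 97.9], [321.0, 236.0, -49.1, -27.7, 114.8]]
B 62.2 [[327.0, 195.8, -76.9, 29.3, 62.8], [334.0, 205.0, -63.4, 32.0, 75.8], [342.0, 211.0, -53.7, 50.4, 88.5]]
bar z -160 42.31357213540893
bar z -140 None
bar z -80 51.45223004505966
bar z -60 56.256647740702576
carrier top pts x [-71.1 -66.9 -53.7 -49.2 -47.8]
```

Emit:
move_arm([
  [[0,0,0],[0.015,-0.001,0],-0.6],
  [[0,0,0],[0.015,-0.001,0],-0.6],
])

```text
time: 8.85
tool_pos: [0.5743, 0.1088, 0.0117]
tcp_rot: [3.139, -0.119, -0.001]
wrist_force: [-4.3, 2.0, 5.7]
width: 0.799
```

Emit:
move_arm([
  [[0,0,0],[0.01,-0.001,0],-0.6],
  [[0,0,0],[0.01,-0.001,0],-0.6],
])

```text
time: 9.1
tool_pos: [0.5743, 0.1088, 0.0116]
tcp_rot: [3.139, -0.12, -0.004]
wrist_force: [-5.8, 1.8, 7.4]
width: 0.798
```

```bash
python3 tips.py s10 62
```

```text
(array([-64.6,  -2.1,  11.6]), 9.1, array([-5.8,  1.8,  7.4]), 0.798)
A 62.2 [[294.0, 207.9, -74.1, -69.7, 63.5], [310.0, 223.0, -55.7, -49.6, 97.6], [322.0, 236.0, -47.2, -27.3, 114.8]]
B 62.2 [[328.0, 198.2, -74.9, 29.5, 62.4], [334.0, 205.0, -61.6, 31.8, 75.7], [342.0, 212.0, -52.3, 40.3, 87.8]]
bar z -160 42.24734935696235
bar z -140 None
bar z -80 53.009076116261504
bar z -60 56.42256394240172
carrier top pts x [-71.1 -65.4 -52.7 -47.8 -46.2]
```

View pics/s10.png

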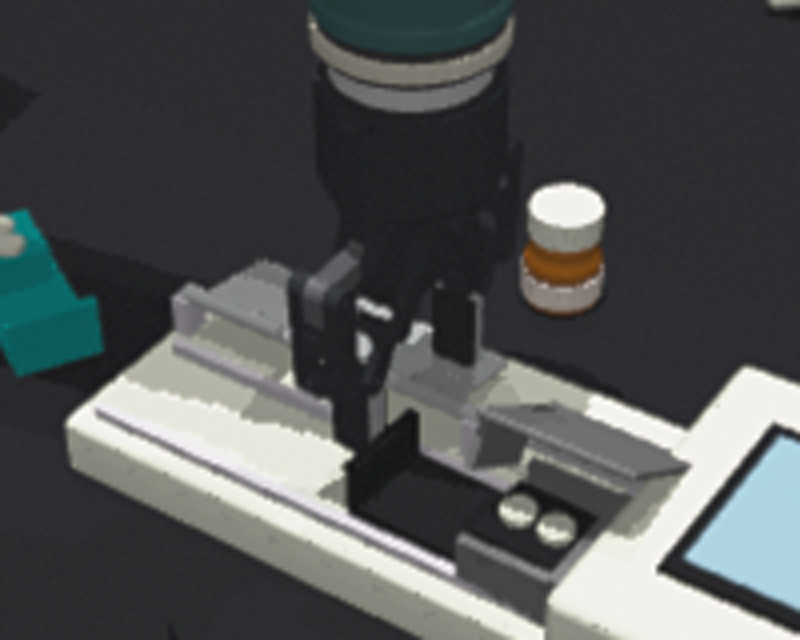

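The force is rising, the TCP has stalled and the plate's rear is at about x=-52. I'll press a little harder to be sure it is home, then check.

Emit:
move_arm([
  [[0,0,0],[0.015,-0.001,0],-0.6],
  [[0,0,0],[0.015,-0.001,0],-0.6],
])

```text
time: 9.4
tool_pos: [0.5744, 0.1087, 0.0113]
tcp_rot: [3.139, -0.12, -0.009]
wrist_force: [-10.1, 1.3, 10.2]
width: 0.798
```

Emit:
move_arm([
  [[0,0,0],[0.02,-0.002,0],-0.6],
  [[0,0,0],[0.02,-0.002,0],-0.6],
  [[0,0,0],[0.02,-0.002,0],-0.6],
])

```text
time: 9.78
tool_pos: [0.5743, 0.1085, 0.011]
tcp_rot: [3.139, -0.121, -0.015]
wrist_force: [-13.9, 2.8, 13.0]
width: 0.792
```

It stays stalled at 14 N, so the carrier is home. I'll back off while keeping the bar down, then rise slowly.

Emit:
move_arm([
  [[0,0,0],[-0.06,0.005,0],-0.6],
  [[0,0,0],[-0.13,0.01,0],-0.6],
  [[0,0,0],[-0.13,0.01,0],-0.6],
])

```text
time: 10.15
tool_pos: [0.5682, 0.1096, 0.0128]
tcp_rot: [-3.139, 0.119, -0.007]
wrist_force: [2.5, 0.9, 5.8]
width: 0.801
```

```bash
python3 tips.py s11 62
```

```text
(array([-70.8,  -1.8,  12.8]), 10.15, array([2.5, 0.9, 5.8]), 0.801)
A 62.0 [[291.0, 205.2, -82.4, -69.6, 63.2], [306.0, 221.0, -62.9, -49.4, 98.9], [318.0, 234.0, -54.3, -26.4, 115.1]]
B 62.3 [[325.0, 198.0, -81.4, 29.4, 62.6], [331.0, 204.0, -68.4, 32.0, 75.6], [337.0, 211.0, -58.9, 41.6, 87.6]]
bar z -160 44.25360400587725
bar z -140 None
bar z -80 54.86418607504967
bar z -60 54.939474174028106
carrier top pts x [-77.6 -73.  -52.4 -47.7 -46.7]
```

Emit:
move_arm([
  [[0,0,0],[0,0,0.05],-0.6],
  [[0,0,0],[0,0,0.1],-0.6],
  [[0,0,0],[0,0,0.15],-0.6],
  [[0,0,0],[0,0,0.2],-0.6],
  [[0,0,0],[0,0,0.26],-0.6],
  [[0,0,0],[0,0,0.32],-0.6],
  [[0,0,0],[0,0,0.45],-0.6],
  [[0,0,0],[0,0,0.7],-0.6],
  [[0,0,0],[0,0,1.0],-0.6],
  [[0,0,0],[0,0,1.0],-0.6],
])

```text
time: 11.45
tool_pos: [0.5687, 0.11, 0.1153]
tcp_rot: [-3.138, 0.119, -0.01]
wrist_force: [0.1, -0.1, 0.3]
width: 0.802
```

Emit:
move_arm([
  [[0,0,0],[0,0,0.4],-0.6],
  [[0,0,0],[-0.4,-0.4,0.8],-0.6],
  [[0,0,0],[-0.7,-0.8,0.8],-0.6],
  [[0,0,0],[-0.9,-1.0,0.8],-0.6],
  [[0,0,0],[-0.9,-1.0,0.8],-0.6],
])

```text
time: 12.08
tool_pos: [0.4745, 0.0085, 0.1909]
tcp_rot: [-3.139, 0.123, 0.002]
wrist_force: [-0.3, 1.0, 0.1]
width: 0.796
```

Emit:
move_arm([
  [[0,0,0],[-0.2,-0.5,0],-0.6],
  [[0,0,0],[-0.4,-1.0,0],-0.6],
  [[0,0,0],[-0.4,-1.0,0],-0.6],
])

```text
time: 12.45
tool_pos: [0.4357, -0.0924, 0.191]
tcp_rot: [3.139, -0.126, -0.001]
wrist_force: [-0.2, 1.4, -1.0]
width: 0.802
```

Emit:
move_arm([
  [[0,0,0],[0,-0.5,0],-0.6],
  [[0,0,0],[0,-1.0,0],-0.6],
  [[0,0,0],[0,-1.0,0],-0.6],
  [[0,0,0],[0,-1.0,0],-0.6],
])

```text
time: 12.95
tool_pos: [0.4367, -0.1893, 0.1909]
tcp_rot: [-3.138, 0.119, 0.001]
wrist_force: [0.1, 0.0, 0.4]
width: 0.802
```

```bash
python3 -c "
from pts import *
im,d=snap('top','t9',(230,80,420,320),2);im2,d2=snap('scene','s12',(260,170,400,290),3)
a=cv2.imread('pics/t9.png');b=cv2.imread('pics/s12.png');c=np.zeros((480,800,3),np.uint8);c[:480,:380]=a;c[:360,380:]=b[:,:420];cv2.imwrite('pics/c9.png',c);print(tcp())
for n,D in(('top',d),('scene',d2)):
  K=cloud(n,D);g=lambda x,y,r=4:np.median(K[(abs(K[...,0]-x)<r)&(abs(K[...,1]-y)<r)&(K[...,2]>20)][:,2]).round(1)
  print(n,'bar',g(-115,30),'flap top',g(30,-30),g(30,-60),'tail',g(-25,-45))
  m=(abs(K[...,1]+45)<18)&(K[...,2]>54)&(K[...,2]<64)&(K[...,0]<-20)&(K[...,0]>-120);print('endplate x',np.percentile(K[m][:,0],[2,50,98]).round(1) if m.any() else None)
"
```

```text
(array([-179.3, -309.5,  191.2]), 13.05, array([ 0.3,  0.5, -0.1]), 0.798)
top bar 63.2 flap top 69.7 69.2 tail 38.3
endplate x [-53.7 -50.5 -46.8]
scene bar 60.9 flap top 66.3 66.4 tail 36.4
endplate x [-53.7 -49.2 -46.3]
```

View pics/c9.png

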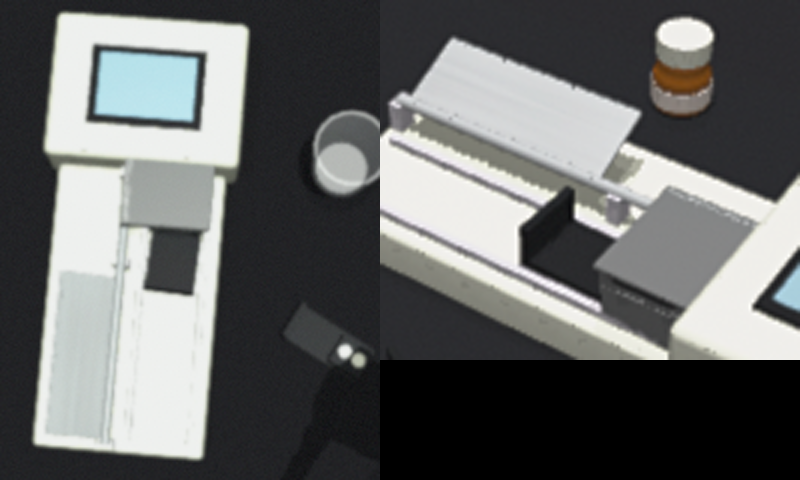

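The flap is shut level over the tail (top panel ~165,195), the bar is back at its rest slope, the end plate is at the home position and the arm is clear.

```bash
python3 -c "
from h import *
print(order.finish_job())"
```

```text
the job is handed in; nothing more can be done
None
```

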